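Dock the cordless handset in the unseen charging well under the desk riser

TASK

Put the cordless handset back on charge: take it up, pass it foot end first and face up under the front rail of the wooden desk riser, feel along the charging tray inside for the well that you cannot see, and let the foot drop fully home in it, then let go with the handset lying on the tray's front rest. Do not push about or knock over the things standing on the riser or the hole punch beside it.

Things in the scene. Friction and masses are not known exactly. Their poses are not given: they have to be found in the camera images.
- handset: cordless handset, black box 158 x 48 mm, 22 mm thick (face crowned to 26), 0.13 kg, flat on the table, face up. Origin: centre of its underside; x along it to the foot end (at the start the end pointing left and away from the robot), y across its width, z out of the face. Grip it across the width about 26 mm from the head end (x = -0.053), which stays outside the riser.
- handset_foot (a point): middle of the lower edge of the handset's foot end, at x = 0.079 of the handset. Pitching it foot-down takes the same off the tool's lean: to hold it 14 deg foot-down with the tool leaning back 30 deg, take it from the table with the tool leaning back 44 deg, fingers pointing along its x and down. The tray is rigid: 4 N is plenty to feel deck, wall or a drop of 9 mm; grip firmly.
- riser: light-wood desk riser, fixed, 320 wide (y), 200 deep (x), 112 mm high. Origin: on the table under its middle; x points into the bay (forward and left, seen from the robot), z up. Front face x = -0.100. The bay between its two leg blocks is 204 mm wide, open only in front, under a rail with its lower edge at z = 0.078. Come in with the tool leaning back, fingers forward and down, 20 to 45 deg.
- tray_deck (a point): black charging tray, fixed in the bay, fills its width. Flat deck z = 0.020. This point: foot of the upright wall (top z 0.065) at the deck's back, at x = 0.010, y = 0 of the riser, if the tray stood in the middle. The whole tray is shifted by an unknown 0 to 4 mm forward or back and 0 to 26 mm left or right, which no pose shows: feel for it.
- tray_rest (a point): rounded front rest of the tray, 8 mm thick, top z = 0.034, across the whole bay; this point: its top at x = -0.089, y = 0 of the riser if the tray stood in the middle. A docked handset lies on it about 14 deg foot-down, touching it some 95 mm from the foot edge, foot in the well, head end about 50 mm out of the riser.
- tray_well (a point): the charging well: not visible. This point shows only where its floor's middle would be with the tray in the middle (x = -0.015, y = 0 of the riser); it moves with the tray. Sharp-edged pocket in the deck, against the wall, 54 wide (y), 50 long (x), 9 mm deep: floor z = 0.011. Held 14 deg foot-down, the foot edge stops at z 0.020 on the deck, 0.011 in the well.
- brush_cup: white enamel cup with brushes, 209 mm high, 76 mm across, standing on the riser's top, at +y. Origin under its middle. Leave it alone.
- paste_bottle: white paste bottle with a red nozzle, 157 mm high, 52 mm across, standing on the riser's top near its middle, at the front. Origin under its middle. Leave it alone.
- tape_roll: roll of paper tape, 90 mm across, 19 mm high, lying on the riser's top, at -y. Origin under its middle. Leave it alone.
- hole_punch: grey two-hole punch, 86 x 115 x 50 mm, on the table beside the work. Origin under its middle. Leave it alone.
There are look-alikes about, which are no part of the job. What is meant by the handset is not purple, and is the larger of those in its own colour.

How it is judged:
At the end, for the whole second after the job is handed in: The handset lies face up (within 20 degrees), foot end first under the riser, its foot edge down in the charging well (less than 15 mm above the table, the deck being at 20 mm and the well's floor at 11 mm), at rest and released (z of handset_foot in the frame of riser below 0.015 m and x of handset_foot in the frame of riser between -0.04 and 0.016 m and y of handset_foot in the frame of riser between -0.062 and 0.062 m and angle between handset's own z axis and vertical below 0.35 rad and angle between the x axis of handset and the x axis of riser, either way round below 0.35 rad and x of handset in the frame of riser below -0.04 m and linear speed of handset below 0.01 m/s and angular speed of handset below 0.1 rad/s); the robot touches nothing.
It fails at once if the brush cup is pushed 30 mm or knocked over (distance of brush_cup from where it was at the start of the episode above 0.03 m or angle between brush_cup's own z axis and vertical above 0.5 rad).
It fails at once if the paste bottle is pushed 30 mm or knocked over (distance of paste_bottle from where it was at the start of the episode above 0.03 m or angle between paste_bottle's own z axis and vertical above 0.5 rad).
It fails at once if the tape roll is pushed 30 mm or tipped (distance of tape_roll from where it was at the start of the episode above 0.03 m or angle between tape_roll's own z axis and vertical above 0.5 rad).
It fails at once if the hole punch is pushed 30 mm (distance of hole_punch from where it was at the start of the episode above 0.03 m).
It also fails if it takes over 67 s, if anything falls off the work surface, if the arm or the gripper's body presses on something with over 40 N, if the wrist force passes 120 N, or if a joint passes its speed limit or range.

ROBOT

A 6-joint arm with a two-finger parallel gripper is mounted at the origin on a cart in front of the work surface, level with it; the furniture and walls round the work are solid. World frame = base frame: x ahead of the robot, y to its left, z up, the work surface at z = 0. Lengths are in m, angles in rad, forces in N, time in s.
With the tool pointing down it reaches from about 0.35 to 0.975 m from the base axis. Payload 4.9 kg.
Tool frame: the origin (TCP) lies at the very end of the fingers, on their centre line; the grasp point (between the pads) lies 19 mm behind it; z points along the fingers, y is the line along which they close (so a half turn about z gives the same grasp; the last joint's range is limited). The gripper opens to 85 mm and grips with 20 to 120 N. Pads are 22 mm wide; open, the fingers measure 114 mm over their backs; the gripper's body (76 mm by 85 mm) begins 54 mm behind the grasp point. The pads swing forward as they close: fully open they stand 13 mm farther back than shut.
Start: joints at [1.117, 0.053, 1.613, -0, 1.476, -0.119], TCP at [0.205, 0.59, 0.197] pointing down, gripper open.
Joint ranges: [-3.01, 3.01], [-1.01, 2.22], [0.06, 2.58], [-1.02, 4.17], [0.09, 2.62], [-3.14, 3.14]. Speed limits (rad/s): [2.57, 2.57, 3.14, 3.14, 3.14, 3.14].

INTERFACE

Orientations are given as a rotation vector (axis times angle).
In Python, from station import ctrl, imaging gives the robot as it stands.
- The arm moves only by the tool play_rows, never from a script. Its argument "series" is a list of rows, each a list of 3 entries, a list of its own where there are three numbers: the opening, from 0 (shut) to 1 (fully open), then the shift along the tool's x, y, z each as a share of 0.05 m, from -1 to 1, then the turn, a rotation vector about the tool's x, y, z each as a share of 8 degrees, from -1 to 1. In form: [[grip, [dx, dy, dz], [ax, ay, az]], ...]. A call has 1 to 8 rows; each row shifts and turns the commanded pose from where the row before left it, along the tool's axes as they then stand; what a row does not reach is not made up. A row lasts 1/8 s, in which the tool goes at most 62.5 mm and 10.7 degrees, less where a joint would pass 70% of its speed; a pose out of reach is approached as far as the arm can. A call with a number of a shift or a turn outside -1 to 1 is refused whole. A call with a gripper value outside its range is refused whole. The fingers move at their own pace and stop on an object; "force" is the grip in N (left out, the last holds). Time passes only in rows, so rows that do not move let the fingers close. It gives the time, the measured TCP pose, the force, the opening and the grip force at its end, in the units of the state.
- ctrl.get_obs(): the state, without advancing time (a new reading comes with each control period).
- imaging.get_image(name): name is "scene" or "top"; returns a dict with "color" (480x640x3 uint8, blue, green, red), "fx", "fy", "cx", "cy" (pixels), "D" ([k1, k2, p1, p2, k3] as OpenCV has them; the pictures are not rectified), "extrinsics" (4x4, takes a point from world to camera coordinates). Camera axes: x right, y down, z forward; pixel columns grow to the right and rows downward; lengths in m; the calibration is good to about 2 mm. A picture is of the moment at which its call begins. There is no depth.
- ctrl.finish_job(): hands the job in; it is judged then, once.
The state is a dict: "t": time; "q": joint angles; "dq": joint speeds; "effort": joint torques, N m; "tool_pos": TCP position; "tool_rot": TCP orientation; "contact_force": force on the tool from outside, world axes, zero at the start; "wrist_torque": the same for the moment, N m; "opening": finger opening in m; "grip_force": force on a finger pad.
Only numpy, scipy, OpenCV 4.12 (cv2) and the standard library are available. Lean on these libraries where they do the work, as an engineer would, in place of code of your own. Each camera call takes 0.05 s, during which the arm holds its last target. There are 200 camera calls.

## Working session

There is one attempt and no reset: what is moved stays moved. The work goes in short steps, Python scripts to look and compute and a tool call to move; the robot and the scene stay as the last step left them, time stands still between calls to the robot, and variables do not carry over. Pictures are saved under pics/ and viewed, at most 10 in all, crops included, and the job is handed in when it is done.

Besides the shell and the picture viewer there is one more tool, called after "Emit:" as name([rows], argument=value, ...), one row to a line, values as JSON. play_rows: Moves the arm, as the interface text tells. Shift numbers are shares of 0.05 m and turn numbers shares of 8 degrees, none past 1 either way. Its arguments: {"type":"object","properties":{"series":{"type":"array"},"force":{"type":"number"}},"required":["series"]}

```bash
ls; mkdir -p pics
python3 - <<'E'
from station import ctrl, imaging
import cv2,numpy as np
for n in("scene","top"):
    r=imaging.get_image(n); cv2.imwrite(f"pics/{n}0.png",r["color"]); np.set_printoptions(precision=4,suppress=True)
    print(n,r["fx"],r["fy"],r["cx"],r["cy"],r["D"]); print(np.array(r["extrinsics"]))
print(ctrl.get_obs())
E
```

```text
pics
scene 487.15820335464053 487.15820335464053 318.00242458744555 233.53309750260036 [0.0311 0.     0.     0.     0.    ]
[[-0.9979  0.065   0.0042  0.5756]
 [ 0.0303  0.5202 -0.8535  0.1434]
 [-0.0576 -0.8516 -0.521   1.4806]
 [ 0.      0.      0.      1.    ]]
top 548.3183371557755 548.3183371557755 327.45106334801284 243.77251265311804 [-0.098  0.     0.     0.     0.   ]
[[ 0.0206 -0.9996 -0.019  -0.1414]
 [-0.9924 -0.0181 -0.1215  0.5563]
 [ 0.1211  0.0214 -0.9924  1.6208]
 [ 0.      0.      0.      1.    ]]
{'t': 0.1, 'q': array([ 1.117 ,  0.0533,  1.6142, -0.    ,  1.476 , -0.119 ]), 'dq': array([ 0.0007, -0.001 , -0.0031,  0.0013,  0.0004,  0.0009]), 'effort': array([  0.0001, -39.4901, -37.1363,  -0.0001,   0.004 ,   0.    ]), 'tool_pos': array([0.2051, 0.5897, 0.1954]), 'tool_rot': array([-0.5234, -3.0972,  0.0028]), 'contact_force': array([-0.0482, -0.221 , -0.7657]), 'wrist_torque': array([-0.0271, -0.0062, -0.0037]), 'grip_force': 0.0, 'opening': 0.08571129257216625}
```

View pics/scene0.png

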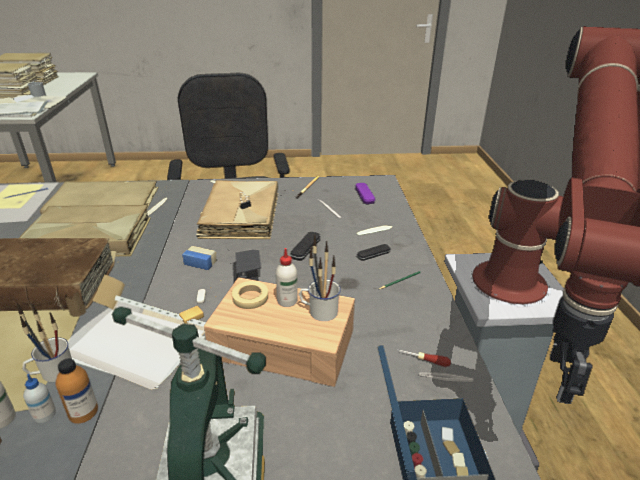

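View pics/top0.png

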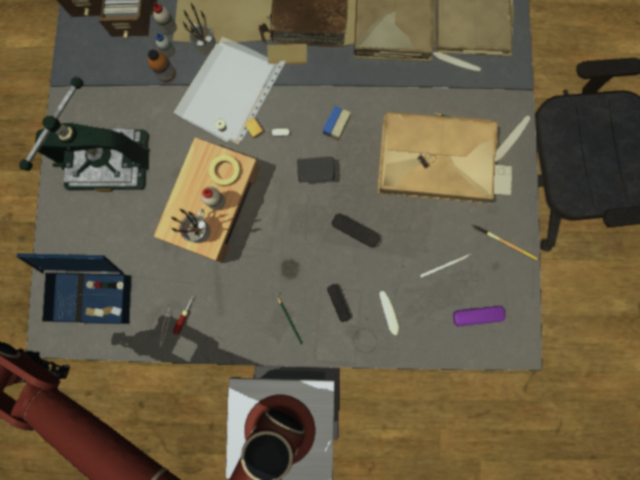

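Both views show two black boxes in the top image, at (356,230), about 52 px long, and at (340,302), about 39 px, plus a purple one at (480,316). The larger black one at (356,230) fits the handset. The riser is at about (207,200) and the punch at (318,169). Next I'll measure and confirm with a crop.

```bash
cat > h.py <<'E'
from station import ctrl, imaging
import cv2,numpy as np
np.set_printoptions(precision=4,suppress=True)
def K(r): return np.array([[r["fx"],0,r["cx"]],[0,r["fy"],r["cy"]],[0,0,1.]])
def onplane(r,uv,z):
    uv=np.array(uv,float).reshape(-1,1,2); n=cv2.undistortPoints(uv,K(r),np.array(r["D"]))[:,0]
    E=np.array(r["extrinsics"]);R,t=E[:3,:3],E[:3,3]; c=-R.T@t
    d=np.c_[n,np.ones(len(n))]@R; return c+d*((z-c[2])/d[:,2])[:,None]
def proj(r,P):
    E=np.array(r["extrinsics"]); return cv2.projectPoints(np.array(P,float).reshape(-1,1,3),cv2.Rodrigues(E[:3,:3])[0],E[:3,3],K(r),np.array(r["D"]))[0][:,0]
E
python3 - <<'E'
from h import *
r=imaging.get_image("top");im=r["color"]
g=im.max(2)
m=((g<62)*255).astype(np.uint8)
for c in cv2.findContours(m,cv2.RETR_EXTERNAL,cv2.CHAIN_APPROX_NONE)[0]:
    if cv2.contourArea(c)<200: continue
    (x,y),s,a=cv2.minAreaRect(c)
    if not(300<x<400 and 150<y<330): continue
    b=cv2.boxPoints(((x,y),s,a)); W=onplane(r,b,0.02)
    print("dark",x,y,s,a,"ctr",W.mean(0),"sides",np.linalg.norm(W[1]-W[0]),np.linalg.norm(W[2]-W[1])); print(W)
hsv=cv2.cvtColor(im,cv2.COLOR_BGR2HSV)
m=cv2.inRange(hsv,(8,70,110),(25,255,255)); m[:,:150]=0;m[:,270:]=0;m[:135]=0;m[270:]=0
m=cv2.morphologyEx(m,cv2.MORPH_OPEN,np.ones((3,3)))
c=max(cv2.findContours(m,cv2.RETR_EXTERNAL,cv2.CHAIN_APPROX_NONE)[0],key=cv2.contourArea)
h=cv2.convexHull(c); ap=cv2.approxPolyDP(h,5,True)[:,0]; print("riser px",ap.tolist())
print(onplane(r,ap,0.112))
a=cv2.resize(im[190:330,290:410],None,fx=3,fy=3,interpolation=2); b=cv2.resize(im[130:270,145:265],None,fx=3,fy=3,interpolation=2)
cv2.imwrite("pics/crop1.png",np.hstack([a,b]))
E
```

```text
dark 339.0710144042969 302.47039794921875 (38.461544036865234, 12.230770111083984) 67.38013458251953 ctr [ 0.3838 -0.1687  0.02  ] sides 0.036836983946153624 0.11509998977624586
[[ 0.4291 -0.1287  0.02  ]
 [ 0.4439 -0.1624  0.02  ]
 [ 0.3385 -0.2087  0.02  ]
 [ 0.3238 -0.1751  0.02  ]]
dark 355.76416015625 229.92454528808594 (50.409732818603516, 15.249186515808105) 29.05460548400879 ctr [ 0.6047 -0.2155  0.02  ] sides 0.0470671328039437 0.15390291347606372
[[ 0.6203 -0.1369  0.02  ]
 [ 0.662  -0.1588  0.02  ]
 [ 0.5888 -0.2941  0.02  ]
 [ 0.5476 -0.272   0.02  ]]
riser px [[194, 137], [255, 159], [215, 260], [154, 237]]
[[0.8629 0.2725 0.112 ]
 [0.7968 0.0863 0.112 ]
 [0.4962 0.1909 0.112 ]
 [0.56   0.3748 0.112 ]]
```

View pics/crop1.png

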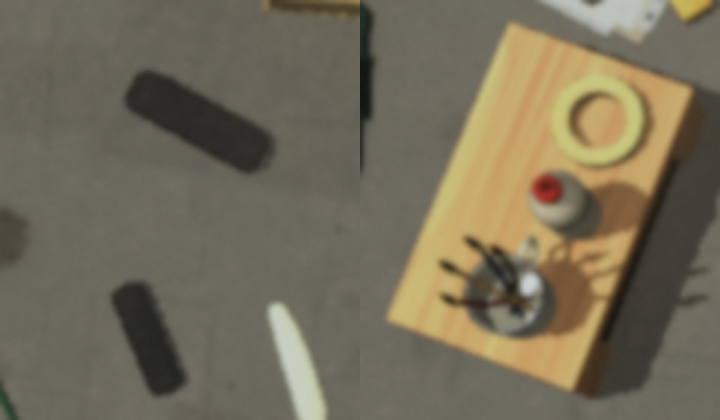

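The crop confirms the handset: the larger black box, 154 x 47 mm measured, at top (356,230), and the small one at (340,302) is the look-alike. Next I plan the approach.

```bash
cat >> h.py <<'E'
from scipy.spatial.transform import Rotation as Ro
def tool(yaw,lean,pitchaxis=True):
    """tool x along yaw heading (deg) when upright, fingers leaning forward along heading by lean (deg)"""
    a,l=np.radians([yaw,lean]); h=np.array([np.cos(a),np.sin(a),0]); u=np.array([0,0,1.])
    z=np.sin(l)*h-np.cos(l)*u; x=np.cos(l)*h+np.sin(l)*u
    return np.c_[x,np.cross(z,x),z]
def plan(p,R,n,p0=None,R0=None,grip=1):
    o=ctrl.get_obs()
    p0=o["tool_pos"] if p0 is None else p0; R0=Ro.from_rotvec(o["tool_rot"]).as_matrix() if R0 is None else R0
    rv=Ro.from_matrix(R0.T@R).as_rotvec()/n; d=(np.array(p)-p0)/n
    out=[]
    for i in range(n):
        Ri=R0@Ro.from_rotvec(rv*i).as_matrix()
        out.append([grip,(Ri.T@d/0.05).round(2).tolist(),np.degrees(rv/8).round(2).tolist()])
    for i in range(0,n,8): print(str(out[i:i+8]).replace(" ",""))
def show():
    o=ctrl.get_obs(); R=Ro.from_rotvec(o["tool_rot"]).as_matrix(); z=R[:,2]
    print("t",o["t"],"p",o["tool_pos"],"z",z,"y",R[:,1],"F",o["contact_force"],"M",o["wrist_torque"],"open",o["opening"],"grip",o["grip_force"],"q",o["q"])
E
python3 - <<'E'
from h import *
h=np.array([.478,.878,0]); R=tool(61.4,44)
G=np.array([.6047,-.2155,.0237])-.053*h
T=G+.019*R[:,2]; print(T); plan(T+[0,0,.10],R,24)
E
```

```text
[ 0.5857 -0.2504  0.01  ]
[[1,[-0.53,-0.56,0.07],[-0.2,0.17,0.49]],[1,[-0.57,-0.52,0.04],[-0.2,0.17,0.49]],[1,[-0.6,-0.48,0.02],[-0.2,0.17,0.49]],[1,[-0.63,-0.44,-0.01],[-0.2,0.17,0.49]],[1,[-0.66,-0.39,-0.04],[-0.2,0.17,0.49]],[1,[-0.69,-0.35,-0.06],[-0.2,0.17,0.49]],[1,[-0.71,-0.3,-0.09],[-0.2,0.17,0.49]],[1,[-0.72,-0.25,-0.11],[-0.2,0.17,0.49]]]
[[1,[-0.74,-0.19,-0.14],[-0.2,0.17,0.49]],[1,[-0.74,-0.14,-0.16],[-0.2,0.17,0.49]],[1,[-0.75,-0.08,-0.18],[-0.2,0.17,0.49]],[1,[-0.75,-0.03,-0.2],[-0.2,0.17,0.49]],[1,[-0.74,0.03,-0.22],[-0.2,0.17,0.49]],[1,[-0.73,0.09,-0.23],[-0.2,0.17,0.49]],[1,[-0.72,0.14,-0.24],[-0.2,0.17,0.49]],[1,[-0.7,0.2,-0.26],[-0.2,0.17,0.49]]]
[[1,[-0.68,0.25,-0.27],[-0.2,0.17,0.49]],[1,[-0.65,0.31,-0.27],[-0.2,0.17,0.49]],[1,[-0.62,0.36,-0.28],[-0.2,0.17,0.49]],[1,[-0.59,0.41,-0.28],[-0.2,0.17,0.49]],[1,[-0.56,0.45,-0.29],[-0.2,0.17,0.49]],[1,[-0.52,0.5,-0.28],[-0.2,0.17,0.49]],[1,[-0.47,0.54,-0.28],[-0.2,0.17,0.49]],[1,[-0.43,0.58,-0.28],[-0.2,0.17,0.49]]]
```

Emit:
play_rows([
  [1,[-0.53,-0.56,0.07],[-0.2,0.17,0.49]],
  [1,[-0.57,-0.52,0.04],[-0.2,0.17,0.49]],
  [1,[-0.6,-0.48,0.02],[-0.2,0.17,0.49]],
  [1,[-0.63,-0.44,-0.01],[-0.2,0.17,0.49]],
  [1,[-0.66,-0.39,-0.04],[-0.2,0.17,0.49]],
  [1,[-0.69,-0.35,-0.06],[-0.2,0.17,0.49]],
  [1,[-0.71,-0.3,-0.09],[-0.2,0.17,0.49]],
  [1,[-0.72,-0.25,-0.11],[-0.2,0.17,0.49]],
])

```text
t: 1.15
tool_pos: [0.332, 0.309, 0.1669]
tool_rot: [-1.276, -2.682, -0.374]
contact_force: [0.4, 0.7, 0.6]
opening: 0.0853
grip_force: 0.0
```

Emit:
play_rows([
  [1,[-0.74,-0.19,-0.14],[-0.2,0.17,0.49]],
  [1,[-0.74,-0.14,-0.16],[-0.2,0.17,0.49]],
  [1,[-0.75,-0.08,-0.18],[-0.2,0.17,0.49]],
  [1,[-0.75,-0.03,-0.2],[-0.2,0.17,0.49]],
  [1,[-0.74,0.03,-0.22],[-0.2,0.17,0.49]],
  [1,[-0.73,0.09,-0.23],[-0.2,0.17,0.49]],
  [1,[-0.72,0.14,-0.24],[-0.2,0.17,0.49]],
  [1,[-0.7,0.2,-0.26],[-0.2,0.17,0.49]],
])

```text
t: 2.15
tool_pos: [0.4588, 0.0283, 0.1373]
tool_rot: [-1.855, -2.066, -0.683]
contact_force: [0.4, -0.4, -0.2]
opening: 0.0852
grip_force: 0.0
```

Emit:
play_rows([
  [1,[-0.68,0.25,-0.27],[-0.2,0.17,0.49]],
  [1,[-0.65,0.31,-0.27],[-0.2,0.17,0.49]],
  [1,[-0.62,0.36,-0.28],[-0.2,0.17,0.49]],
  [1,[-0.59,0.41,-0.28],[-0.2,0.17,0.49]],
  [1,[-0.56,0.45,-0.29],[-0.2,0.17,0.49]],
  [1,[-0.52,0.5,-0.28],[-0.2,0.17,0.49]],
  [1,[-0.47,0.54,-0.28],[-0.2,0.17,0.49]],
  [1,[-0.43,0.58,-0.28],[-0.2,0.17,0.49]],
])

```text
t: 3.15
tool_pos: [0.5855, -0.2514, 0.1063]
tool_rot: [-2.236, -1.316, -0.913]
contact_force: [0.4, -0.5, 0.5]
opening: 0.0853
grip_force: 0.0
```

Run:
```python
from h import *
show()
h=np.array([.478,.878,0]); R=tool(61.4,44)
T=np.array([.5857,-.2504,.010])
plan(T+[0,0,.02],R,4)
plan(T,R,2,T+[0,0,.02],R)
r=imaging.get_image("top")["color"]; s=imaging.get_image("scene")["color"]
cv2.imwrite("pics/c2.png",np.hstack([cv2.resize(r[150:330,270:450],(400,400)),cv2.resize(s[180:300,270:430],(533,400))[:,:400]]))
```

```text
t 3.15 p [ 0.5855 -0.2514  0.1063] z [ 0.3372  0.6156 -0.7123] y [ 0.875  -0.4841 -0.0042] F [ 0.4348 -0.4605  0.4861] M [-0.2685  0.14   -0.0338] open 0.08530897297860869 grip 0.0 q [-0.8617  0.2855  1.6688  0.7171  1.5339 -0.513 ]
[[1,[-0.26,0.0,0.28],[0.0,-0.02,-0.01]],[1,[-0.26,-0.0,0.28],[0.0,-0.02,-0.01]],[1,[-0.26,-0.0,0.28],[0.0,-0.02,-0.01]],[1,[-0.26,-0.0,0.28],[0.0,-0.02,-0.01]]]
[[1,[-0.14,0.0,0.14],[0.0,0.0,0.0]],[1,[-0.14,0.0,0.14],[0.0,0.0,0.0]]]
```

View pics/c2.png

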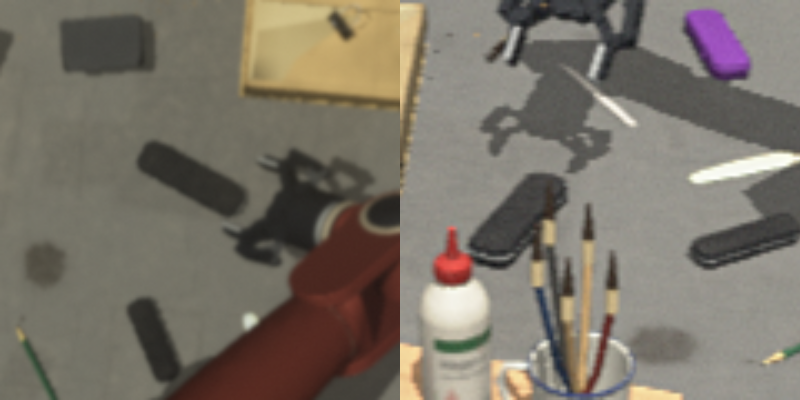

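The gripper straddles the handset but looks far back towards its head end. I'll check by projecting the TCP.

Run:
```python
from h import *
o=ctrl.get_obs();R=Ro.from_rotvec(o["tool_rot"]).as_matrix();p=o["tool_pos"]
for n,(x0,y0,s,xo) in dict(top=(270,150,400/180,0),scene=(270,180,400/120,400)).items():
    r=imaging.get_image(n)
    P=[p]+[p-R[:,2]*b+R[:,1]*y for b in(.013,.035) for y in(-.0427,.0427)]+[[.6047-.079*.478,-.2155-.079*.878,.022],[.6047+.079*.478,-.2155+.079*.878,.022]]
    print(n,((proj(r,P)-[x0,y0])*s+[xo,0]).round())
```

```text
top [[221. 183.]
 [212. 214.]
 [244. 157.]
 [223. 219.]
 [256. 161.]
 [241. 206.]
 [140. 149.]]
scene [[535. 117.]
 [578. 114.]
 [501.  96.]
 [585.  93.]
 [508.  76.]
 [552. 172.]
 [482. 249.]]
```

Run:
```python
from h import *
o=ctrl.get_obs();R=Ro.from_rotvec(o["tool_rot"]).as_matrix();p=o["tool_pos"]; print(p)
P=[p]+[p-R[:,2]*b+R[:,1]*y for b in(.013,) for y in(-.0427,.0427)]
out=[]
for n,(x0,y0) in dict(top=(350,205),scene=(280,165)).items():
    r=imaging.get_image(n); im=cv2.resize(r["color"][y0:y0+70,x0:x0+70] if n=="top" else r["color"][y0:y0+70,x0:x0+70],(400,400),interpolation=2)
    s=400/70
    for q in (proj(r,P)-[x0,y0]+.5)*s: cv2.circle(im,tuple(int(v) for v in q),3,(0,0,255),-1)
    out.append(im)
cv2.imwrite("pics/c3.png",np.hstack(out))
```

```text
[ 0.5848 -0.2504  0.1063]
```

View pics/c3.png

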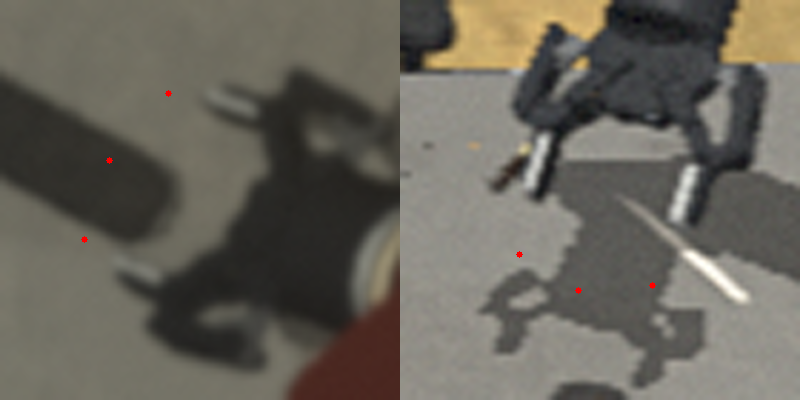

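```bash
cat >> h.py <<'E'
def tri(a,ua,b,ub):
    Ps=[]
    for r,u in((a,ua),(b,ub)):
        n=cv2.undistortPoints(np.array(u,float).reshape(-1,1,2),K(r),np.array(r["D"]))[:,0].T
        Ps.append((np.array(r["extrinsics"])[:3],n))
    X=cv2.triangulatePoints(Ps[0][0],Ps[1][0],Ps[0][1],Ps[1][1]); X=(X[:3]/X[3]).T
    print("X",X,"reproj err",np.abs(proj(a,X)-ua).max(1),np.abs(proj(b,X)-ub).max(1)); return X
E
python3 - <<'E'
from h import *
t=imaging.get_image("top");s=imaging.get_image("scene")
k=70/400
A=np.array([[207,92],[117,262]])*k+[350,205]; B=np.array([[132,195],[283,220]])*k+[280,165]
X=tri(t,A,s,B); print(X.mean(0),np.linalg.norm(X[0]-X[1]))
A=X[::-1]
tri(t,np.array([[207,92],[117,262]])*k+[350,205],s,np.array([[283,220],[132,195]])*k+[280,165])
# handset centre in scene view
im=s["color"]; m=((im.max(2)<62)*255).astype(np.uint8); m[:225]=0;m[270:]=0;m[:,:280]=0;m[:,330:]=0
c=max(cv2.findContours(m,0,1)[0],key=cv2.contourArea); q=cv2.minAreaRect(c); print(q, onplane(s,[q[0]],.018))
# riser front top corners in scene (approx check)
print(proj(s,[[.8629,.2725,.112],[.7968,.0863,.112],[.4962,.1909,.112],[.56,.3748,.112]]))
show()
E
```

```text
X [[ 0.6104 -0.2972  0.1434]
 [ 0.5252 -0.2535  0.1473]] reproj err [0.9032 0.704 ] [0.7623 0.6067]
[ 0.5678 -0.2753  0.1454] 0.09580591686792028
X [[ 0.5673 -0.2893  0.1413]
 [ 0.5686 -0.2578  0.157 ]] reproj err [16.0792 15.0858] [14.1388 12.4823]
((307.88739013671875, 249.6334228515625), (15.491981506347656, 34.20356369018555), 52.69605255126953) [[ 0.5982 -0.18    0.018 ]]
[[203.4829 325.9382]
 [238.0931 277.2754]
 [354.9438 297.7482]
 [336.9481 351.9298]]
t 3.55 p [ 0.585  -0.2493  0.1072] z [ 0.3357  0.6157 -0.7129] y [ 0.8767 -0.481  -0.0025] F [-0.4181 -0.0277 -0.2077] M [-0.3021  0.1392  0.0157] open 0.08551096867202589 grip 0.0 q [-0.8595  0.2812  1.6721  0.7164  1.5341 -0.5145]
```

Run:
```python
from h import *
s=imaging.get_image("scene")
R=Ro.from_rotvec([-.5234,-3.0972,.0028]).as_matrix();p=np.array([.2051,.5897,.1954])
P=[p]+[p-R[:,2]*b+R[:,1]*y for b in(.013,.049) for y in(-.0427,.0427)]
im=cv2.imread("pics/scene0.png"); k=5
c=cv2.resize(im[330:430,520:620],None,fx=k,fy=k,interpolation=2)
for q,col in zip((proj(s,P)-[520,330]+.5)*k,[(0,0,255)]*3+[(0,255,0)]*2): cv2.circle(c,tuple(int(v) for v in q),3,col,-1)
im2=s["color"];d=cv2.resize(im2[215:275,280:340],(500,500),interpolation=2)
for q in (proj(s,[[.6047+.079*.478*e,-.2155+.079*.878*e,.024] for e in(-1,1)])-[280,215]+.5)*500/60: cv2.circle(d,tuple(int(v) for v in q),3,(0,0,255),-1)
cv2.imwrite("pics/c4.png",cv2.resize(np.hstack([c,d]),(800,400)))
```

```text
(no output)
```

View pics/c4.png

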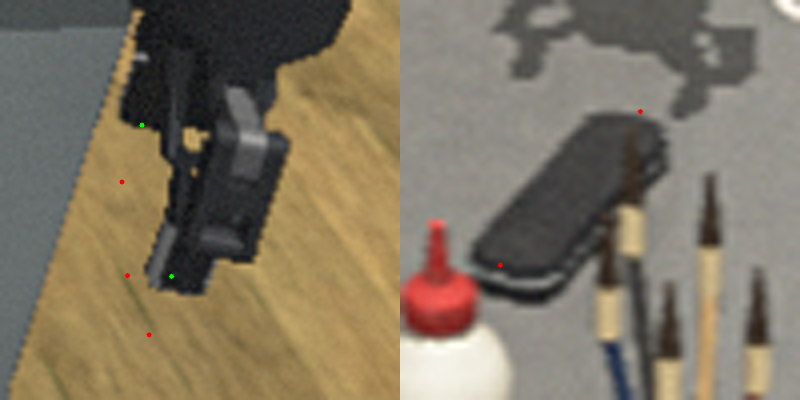

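The gripper seen in both views sits about 36 mm behind the reported TCP along the tool axis. The next check is whether the camera world and table plane are consistent.

Run:
```python
from h import *
t=imaging.get_image("top");s=imaging.get_image("scene")
im=cv2.imread("pics/scene0.png"); hsv=cv2.cvtColor(im,cv2.COLOR_BGR2HSV)
# wood top face brighter than sides
m=cv2.inRange(hsv,(8,60,170),(25,255,255)); m[:, :195]=0; m[:,365:]=0;m[:275]=0;m[390:]=0
c=max(cv2.findContours(cv2.morphologyEx(m,cv2.MORPH_OPEN,np.ones((3,3))),0,1)[0],key=cv2.contourArea)
print("scene riser",cv2.approxPolyDP(cv2.convexHull(c),4,True)[:,0].tolist())
def sat(r,im,lo,hi,box):
    h=cv2.cvtColor(im,cv2.COLOR_BGR2HSV);m=cv2.inRange(h,lo,hi);k=np.zeros_like(m);x0,y0,x1,y1=box;k[y0:y1,x0:x1]=255
    M=cv2.moments(m&k,True); return [M["m10"]/M["m00"],M["m01"]/M["m00"]]
i0=cv2.imread("pics/top0.png")
a=sat(t,i0,(125,80,60),(160,255,255),(440,295,520,335)); b=sat(s,im,(125,80,60),(160,255,255),(345,175,385,210))
print("purple",a,b); tri(t,[a],s,[b])
a=sat(t,i0,(100,120,60),(125,255,255),(320,100,355,140)); b=sat(s,im,(100,120,60),(125,255,255),(175,235,220,275))
print("blue eraser",a,b); tri(t,[a],s,[b])
print("base at origin ->top px",proj(t,[[0,0,0],[0,0,.1]]),"table z0 corner px 540,369 ->",onplane(t,[[540,369],[28,359]],0))
```

```text
scene riser [[204, 325], [238, 278], [353, 298], [335, 353], [224, 334]]
purple [478.83441138421733, 315.58085381630013] [364.79377431906613, 192.9533073929961]
X [[ 0.3508 -0.5913  0.0112]] reproj err [0.2647] [0.2026]
blue eraser [331.7032967032967, 119.72527472527473] [197.55882352941177, 259.56617647058823]
X [[ 0.9487 -0.1356  0.0244]] reproj err [0.8723] [0.8541]
base at origin ->top px [[280.2169 429.6646]
 [276.5172 437.2466]] table z0 corner px 540,369 -> [[ 0.1924 -0.7819 -0.    ]
 [ 0.1813  0.8032  0.    ]]
```

Emit:
play_rows([
  [1,[-0.25,0,0.26],[0,0,0]],
  [1,[-0.25,0,0.26],[0,0,0]],
  [1,[-0.25,0,0.26],[0,0,0]],
  [1,[-0.25,0,0.26],[0,0,0]],
  [1,[0,0,0],[0,0,0]],
])

```text
t: 4.32
tool_pos: [0.5843, -0.2482, 0.0322]
tool_rot: [-2.233, -1.316, -0.911]
contact_force: [-0.2, 0.1, 0.5]
opening: 0.0855
grip_force: 0.0
```

Emit:
play_rows([
  [1,[-0.07,0,0.07],[0,0,0]],
  [1,[-0.07,0,0.07],[0,0,0]],
  [1,[-0.07,0,0.07],[0,0,0]],
  [1,[-0.07,0,0.07],[0,0,0]],
  [1,[0,0,0],[0,0,0]],
])

```text
t: 4.95
tool_pos: [0.585, -0.2493, 0.0145]
tool_rot: [-2.235, -1.319, -0.913]
contact_force: [-0.2, -0.1, -0.6]
opening: 0.0853
grip_force: 0.0
```

Emit:
play_rows([
  [1,[-0.06,0,0.06],[0,0,0]],
  [1,[-0.06,0,0.06],[0,0,0]],
  [1,[-0.06,0,0.06],[0,0,0]],
  [1,[0,0,0],[0,0,0]],
])

```text
t: 5.45
tool_pos: [0.5849, -0.2494, 0.0017]
tool_rot: [-2.234, -1.319, -0.913]
contact_force: [-0.2, 0.7, -0.1]
opening: 0.0855
grip_force: 0.0
```

Run:
```python
from h import *
show()
o=ctrl.get_obs();R=Ro.from_rotvec(o["tool_rot"]).as_matrix();p=o["tool_pos"]
P=[p]+[p-R[:,2]*b+R[:,1]*y for b in(.013,) for y in(-.0427,.0427)]
out=[]
for n,(x0,y0) in dict(top=(340,205),scene=(275,200)).items():
    r=imaging.get_image(n); im=cv2.resize(r["color"][y0:y0+70,x0:x0+70],(400,400),interpolation=2)
    for q in (proj(r,P)-[x0,y0]+.5)*400/70: cv2.circle(im,tuple(int(v) for v in q),3,(0,0,255),-1)
    out.append(im)
cv2.imwrite("pics/c5.png",np.hstack(out))
```

```text
t 5.45 p [ 0.5849 -0.2494  0.0017] z [ 0.3359  0.6159 -0.7126] y [ 0.8761 -0.4821 -0.0036] F [-0.1726  0.7265 -0.142 ] M [-0.2864  0.2312  0.0006] open 0.0855081604164215 grip 0.0 q [-0.8599  0.4307  1.6888  0.7276  1.4096 -0.6235]
```

View pics/c5.png

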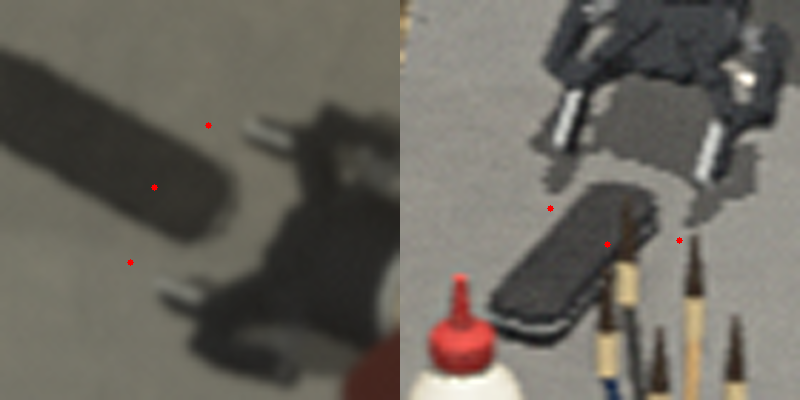

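The visible tips are still above the table with the reported z near 0, so the real fingers end about 36 mm behind the reported TCP. I'll move forward to suit, then feel for the table.

Emit:
play_rows([
  [1,[0.18,0,0.17],[0,0,0]],
  [1,[0.18,0,0.17],[0,0,0]],
  [1,[-0.06,0,0.06],[0,0,0]],
  [1,[-0.06,0,0.06],[0,0,0]],
  [1,[-0.06,0,0.06],[0,0,0]],
  [1,[0,0,0],[0,0,0]],
])

```text
t: 6.3
tool_pos: [0.5967, -0.228, -0.0106]
tool_rot: [-2.235, -1.318, -0.913]
contact_force: [-0.2, 0.1, -0.4]
opening: 0.0852
grip_force: 0.0
```

Emit:
play_rows([
  [1,[-0.05,0,0.05],[0,0,0]],
  [1,[-0.05,0,0.05],[0,0,0]],
  [1,[0,0,0],[0,0,0]],
])

```text
t: 6.68
tool_pos: [0.5968, -0.2279, -0.0175]
tool_rot: [-2.235, -1.319, -0.913]
contact_force: [0.5, 0.6, 0.2]
opening: 0.0852
grip_force: 0.0
```

Emit:
play_rows([
  [0,[0,0,0],[0,0,0]],
  [0,[0,0,0],[0,0,0]],
  [0,[0,0,0],[0,0,0]],
  [0,[0,0,0],[0,0,0]],
  [0,[0,0,0],[0,0,0]],
], force=80)

```text
t: 7.3
tool_pos: [0.5975, -0.2288, -0.0164]
tool_rot: [-2.236, -1.32, -0.914]
contact_force: [-0.5, -2.5, 4.1]
opening: 0.0462
grip_force: 82.4
```

Gripped at 46 mm. Next: lift, check the grip, then carry it to the front of the bay.

```bash
cat >> h.py <<'E'
RC=np.array([.679,.2311,0]); RX=np.array([.3243,.946,0]); RY=np.array([-.946,.3243,0]); YAW=71.08
Rg=Ro.from_rotvec([-2.236,-1.320,-.914]).as_matrix(); pg=np.array([.5972,-.2284,-.0168])
fT=Rg.T@(np.array([.6047+.079*.478,-.2155+.079*.878,0])-pg)   # foot in (reported) tool frame
def tcp_for_foot(x,y,z,lean=30,yaw=YAW):
    R=tool(yaw,lean); return RC+x*RX+y*RY+[0,0,z]-R@fT,R
def foot():
    o=ctrl.get_obs(); R=Ro.from_rotvec(o["tool_rot"]).as_matrix(); w=o["tool_pos"]+R@fT-RC
    f=o["contact_force"]; Rz=R[:,2]
    print("t %.2f foot riser x %.4f y %.4f z %.4f | F x %.1f y %.1f z %.1f | open %.4f grip %.0f lean %.1f yaw %.1f"%(o["t"],w@RX,w@RY,w[2],f@RX,f@RY,f[2],o["opening"],o["grip_force"],np.degrees(np.arctan2(np.hypot(*Rz[:2]),-Rz[2])),np.degrees(np.arctan2(Rz[1],Rz[0]))))
E
python3 - <<'E'
from h import *
print(fT)
t=imaging.get_image("top");i0=cv2.imread("pics/top0.png");m=((i0.max(2)<85)*255).astype(np.uint8);m[:150]=0;m[195:]=0;m[:,:290]=0;m[:,345:]=0
q=cv2.boxPoints(cv2.minAreaRect(max(cv2.findContours(m,0,1)[0],key=cv2.contourArea)));print("punch",onplane(t,q,.05))
p1=pg+[0,0,.08]; plan(p1,Rg,3,grip=0)
p,R=tcp_for_foot(-.15,0,.06); print(p)
plan(p,R,8,p1,Rg,grip=0)
E
```

```text
[ 0.0787 -0.0001  0.0538]
punch [[ 0.8157 -0.0293  0.05  ]
 [ 0.8287 -0.1584  0.05  ]
 [ 0.7494 -0.1662  0.05  ]
 [ 0.7364 -0.038   0.05  ]]
[[0,[0.37,-0.0,-0.38],[-0.0,0.0,0.0]],[0,[0.37,-0.0,-0.38],[-0.0,0.0,0.0]],[0,[0.37,-0.0,-0.38],[-0.0,0.0,0.0]]]
[ 0.5996 -0.0008  0.0673]
[[0,[0.36,-0.27,0.34],[0.09,-0.23,-0.12]],[0,[0.38,-0.26,0.34],[0.09,-0.23,-0.12]],[0,[0.39,-0.25,0.33],[0.09,-0.23,-0.12]],[0,[0.41,-0.24,0.32],[0.09,-0.23,-0.12]],[0,[0.42,-0.22,0.31],[0.09,-0.23,-0.12]],[0,[0.44,-0.21,0.3],[0.09,-0.23,-0.12]],[0,[0.45,-0.2,0.29],[0.09,-0.23,-0.12]],[0,[0.46,-0.19,0.27],[0.09,-0.23,-0.12]]]
```

Emit:
play_rows([
  [0,[0.37,0,-0.38],[0,0,0]],
  [0,[0.37,0,-0.38],[0,0,0]],
  [0,[0.37,0,-0.38],[0,0,0]],
  [0,[0,0,0],[0,0,0]],
], force=110)

```text
t: 7.85
tool_pos: [0.5977, -0.2291, 0.0639]
tool_rot: [-2.236, -1.323, -0.914]
contact_force: [1.1, 0.2, -1.3]
opening: 0.0451
grip_force: 112.5
```

Emit:
play_rows([
  [0,[0.36,-0.27,0.34],[0.09,-0.23,-0.12]],
  [0,[0.38,-0.26,0.34],[0.09,-0.23,-0.12]],
  [0,[0.39,-0.25,0.33],[0.09,-0.23,-0.12]],
  [0,[0.41,-0.24,0.32],[0.09,-0.23,-0.12]],
  [0,[0.42,-0.22,0.31],[0.09,-0.23,-0.12]],
  [0,[0.44,-0.21,0.3],[0.09,-0.23,-0.12]],
  [0,[0.45,-0.2,0.29],[0.09,-0.23,-0.12]],
  [0,[0.46,-0.19,0.27],[0.09,-0.23,-0.12]],
])

```text
t: 8.85
tool_pos: [0.5983, 0.0006, 0.0632]
tool_rot: [-2.263, -1.607, -0.596]
contact_force: [0.5, -1.1, -1.0]
opening: 0.0456
grip_force: 112.6
```

Run:
```python
from h import *
foot()
out=[]
o=ctrl.get_obs(); R=Ro.from_rotvec(o["tool_rot"]).as_matrix(); f=o["tool_pos"]+R@fT
hx=np.cos(np.radians(44))*R[:,0]+np.sin(np.radians(44))*R[:,2]; hz=np.cross(hx,-R[:,1])*1; hz*=np.sign(hz[2])
pts=[f+hz*.024,f+hz*.024-hx*.158]
for n,(x0,y0,w) in dict(top=(195,150,140),scene=(210,200,150)).items():
    r=imaging.get_image(n); im=cv2.resize(r["color"][y0:y0+w,x0:x0+w],(400,400),interpolation=2)
    for q in (proj(r,pts)-[x0,y0]+.5)*400/w: cv2.circle(im,tuple(int(v) for v in q),2,(0,0,255),-1)
    out.append(im)
cv2.imwrite("pics/c6.png",np.hstack(out))
plan(*tcp_for_foot(-.115,0,.0455),2,grip=0)
```

```text
t 8.85 foot riser x -0.1491 y 0.0013 z 0.0555 | F x -0.8 y -0.8 z -1.0 | open 0.0456 grip 113 lean 29.7 yaw 71.4
[[0,[0.23,0.02,0.26],[-0.01,0.01,-0.01]],[0,[0.23,0.02,0.26],[-0.01,0.01,-0.01]]]
```

View pics/c6.png

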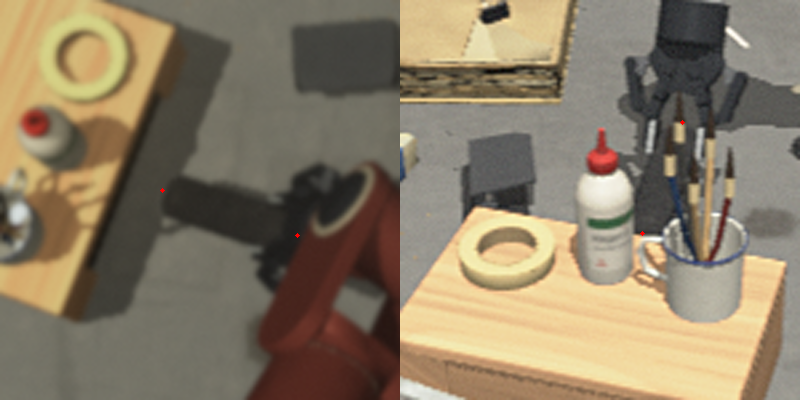

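The top view shows the handset held straight, with its foot end at crop (170,195) facing the bay mouth and roughly on the predicted foot dot. Next I insert it along its own axis.

Emit:
play_rows([
  [0,[0.15,0,0.15],[0,0,0]],
  [0,[0.15,0,0.15],[0,0,0]],
  [0,[0,0,0],[0,0,0]],
  [0,[0,0,0],[0,0,0]],
])

```text
t: 9.45
tool_pos: [0.6067, 0.0181, 0.06]
tool_rot: [-2.265, -1.607, -0.601]
contact_force: [0.1, 0.5, -1.3]
opening: 0.0462
grip_force: 112.6
```

Run:
```python
from h import *
foot(); plan(*tcp_for_foot(-.085,0,.040),2,grip=0); plan(*tcp_for_foot(-.03,0,.0275),3,*tcp_for_foot(-.085,0,.040),grip=0)
```

```text
t 9.45 foot riser x -0.1299 y -0.0012 z 0.0524 | F x 0.6 y 0.0 z -1.3 | open 0.0462 grip 113 lean 29.8 yaw 70.9
[[0,[0.33,-0.01,0.33],[0.0,0.01,-0.02]],[0,[0.33,-0.01,0.33],[0.0,0.01,-0.02]]]
[[0,[0.28,0.0,0.26],[0.0,0.0,0.0]],[0,[0.28,0.0,0.26],[0.0,0.0,0.0]],[0,[0.28,0.0,0.26],[0.0,0.0,0.0]]]
```

Emit:
play_rows([
  [0,[0.33,0,0.33],[0,0,0]],
  [0,[0.33,0,0.33],[0,0,0]],
  [0,[0,0,0],[0,0,0]],
])

```text
t: 9.82
tool_pos: [0.6212, 0.0616, 0.0475]
tool_rot: [-2.263, -1.608, -0.6]
contact_force: [0.1, 0.2, -1.1]
opening: 0.0457
grip_force: 112.7
```

Run:
```python
from h import *
foot(); plan(*tcp_for_foot(-.03,0,.0275),4,grip=0)
```

```text
t 9.82 foot riser x -0.0840 y -0.0006 z 0.0399 | F x 0.2 y -0.0 z -1.1 | open 0.0457 grip 113 lean 29.8 yaw 71.1
[[0,[0.2,-0.0,0.19],[-0.0,0.01,-0.01]],[0,[0.2,-0.0,0.19],[-0.0,0.01,-0.01]],[0,[0.2,-0.0,0.19],[-0.0,0.01,-0.01]],[0,[0.2,-0.0,0.19],[-0.0,0.01,-0.01]]]
```

Emit:
play_rows([
  [0,[0.2,0,0.19],[0,0,0]],
  [0,[0.2,0,0.19],[0,0,0]],
  [0,[0,0,0],[0,0,0]],
])

```text
t: 10.2
tool_pos: [0.6302, 0.0871, 0.0411]
tool_rot: [-2.263, -1.608, -0.6]
contact_force: [0.4, -0.6, -1.1]
opening: 0.046
grip_force: 112.7
```

Emit:
play_rows([
  [0,[0.2,0,0.19],[0,0,0]],
  [0,[0.2,0,0.19],[0,0,0]],
  [0,[0,0,0],[0,0,0]],
])

```text
t: 10.58
tool_pos: [0.639, 0.1128, 0.0344]
tool_rot: [-2.263, -1.608, -0.6]
contact_force: [0.3, -0.5, -2.1]
opening: 0.0457
grip_force: 112.7
```

Run:
```python
from h import *
foot()
```

```text
t 10.57 foot riser x -0.0298 y -0.0008 z 0.0268 | F x -0.3 y -0.5 z -2.1 | open 0.0457 grip 113 lean 29.8 yaw 71.1
```

Emit:
play_rows([
  [0,[0.15,0,0.14],[0,0,0]],
  [0,[0.15,0,0.14],[0,0,0]],
  [0,[0,0,0],[0,0,0]],
])

```text
t: 10.95
tool_pos: [0.6457, 0.1312, 0.0299]
tool_rot: [-2.264, -1.608, -0.6]
contact_force: [-0.3, 1.0, -0.9]
opening: 0.0461
grip_force: 112.7
```

Emit:
play_rows([
  [0,[-0.01,0,0.02],[0,0,0]],
  [0,[-0.01,0,0.02],[0,0,0]],
  [0,[0,0,0],[0,0,0]],
])

```text
t: 11.32
tool_pos: [0.6459, 0.1303, 0.028]
tool_rot: [-2.265, -1.607, -0.601]
contact_force: [-0.9, 0.3, -1.1]
opening: 0.046
grip_force: 112.7
```

Run:
```python
from h import *
foot()
```

```text
t 11.32 foot riser x -0.0110 y -0.0018 z 0.0204 | F x -0.0 y 0.9 z -1.1 | open 0.0460 grip 113 lean 29.8 yaw 70.9
```

Emit:
play_rows([
  [0,[-0.01,0,0.017],[0,0,0]],
  [0,[0,0,0],[0,0,0]],
])

```text
t: 11.58
tool_pos: [0.6461, 0.1304, 0.0274]
tool_rot: [-2.265, -1.607, -0.602]
contact_force: [-0.6, -1.0, 0.9]
opening: 0.0456
grip_force: 112.7
```

Emit:
play_rows([
  [0,[-0.01,0,0.017],[0,0,0]],
  [0,[0,0,0],[0,0,0]],
])

```text
t: 11.82
tool_pos: [0.6463, 0.1304, 0.0266]
tool_rot: [-2.265, -1.607, -0.602]
contact_force: [-2.1, -2.0, 3.5]
opening: 0.0456
grip_force: 112.8
```

Emit:
play_rows([
  [0,[-0.01,0,0.017],[0,0,0]],
  [0,[0,0,0],[0,0,0]],
])

```text
t: 12.08
tool_pos: [0.6464, 0.1304, 0.0258]
tool_rot: [-2.265, -1.607, -0.603]
contact_force: [-2.5, -3.0, 5.9]
opening: 0.0456
grip_force: 113.0
```

Run:
```python
from h import *
foot()
```

```text
t 12.07 foot riser x -0.0107 y -0.0023 z 0.0183 | F x -3.6 y 1.4 z 5.9 | open 0.0456 grip 113 lean 29.8 yaw 70.8
```

Deck contact is at z ≈ 0.0195 with about 2.5 N/mm. Next I slide towards +y with this light preload.

Emit:
play_rows([
  [0,[0,-0.08,0],[0,0,0]],
  [0,[0,-0.08,0],[0,0,0]],
  [0,[0,0,0],[0,0,0]],
])

```text
t: 12.45
tool_pos: [0.6387, 0.1334, 0.0257]
tool_rot: [-2.265, -1.607, -0.603]
contact_force: [2.1, -1.4, 4.1]
opening: 0.0455
grip_force: 112.7
```

Emit:
play_rows([
  [0,[0,-0.08,0],[0,0,0]],
  [0,[0,0,0],[0,0,0]],
])

```text
t: 12.7
tool_pos: [0.6344, 0.1348, 0.0253]
tool_rot: [-2.264, -1.607, -0.602]
contact_force: [0.5, -1.0, 5.0]
opening: 0.0458
grip_force: 112.7
```

Emit:
play_rows([
  [0,[0,-0.08,0],[0,0,0]],
  [0,[0,0,0],[0,0,0]],
])

```text
t: 12.95
tool_pos: [0.6277, 0.136, 0.0227]
tool_rot: [-2.263, -1.609, -0.593]
contact_force: [0.9, 0.1, -1.3]
opening: 0.0457
grip_force: 112.8
```

Run:
```python
from h import *
foot()
```

```text
t 12.95 foot riser x -0.0116 y 0.0175 z 0.0148 | F x 0.4 y -0.8 z -1.3 | open 0.0457 grip 113 lean 29.6 yaw 71.6
```

The force vanished and the foot dropped at y ≈ 0.0175. Next I lower it to the well floor.

Emit:
play_rows([
  [0,[-0.01,0,0.017],[0,0,0]],
  [0,[-0.01,0,0.017],[0,0,0]],
  [0,[0,0,0],[0,0,0]],
])

```text
t: 13.32
tool_pos: [0.63, 0.136, 0.0223]
tool_rot: [-2.264, -1.607, -0.599]
contact_force: [0.2, 0.6, -1.2]
opening: 0.0456
grip_force: 113.0
```

Emit:
play_rows([
  [0,[-0.01,0,0.017],[0,0,0]],
  [0,[-0.01,0,0.017],[0,0,0]],
  [0,[0,0,0],[0,0,0]],
])

```text
t: 13.7
tool_pos: [0.6307, 0.1359, 0.0219]
tool_rot: [-2.263, -1.608, -0.601]
contact_force: [-4.2, -0.7, 5.5]
opening: 0.0456
grip_force: 113.6
```

Run:
```python
from h import *
foot()
```

```text
t 13.70 foot riser x -0.0106 y 0.0145 z 0.0144 | F x -2.0 y 3.7 z 5.5 | open 0.0456 grip 114 lean 29.8 yaw 71.0
```

Now the handset's underside bears on the front rest, because the foot is still short of the wall. I'll ease up slightly, shift +y, and slide forward along its axis.

Emit:
play_rows([
  [0,[0.02,-0.03,-0.03],[0,0,0]],
  [0,[0.1,0,0.095],[0,0,0]],
  [0,[0,0,0],[0,0,0]],
])

```text
t: 14.08
tool_pos: [0.6312, 0.1431, 0.0206]
tool_rot: [-2.264, -1.608, -0.6]
contact_force: [0.8, -0.3, -2.8]
opening: 0.0459
grip_force: 112.8
```

Run:
```python
from h import *
foot()
```

```text
t 14.07 foot riser x -0.0037 y 0.0162 z 0.0129 | F x -0.0 y -0.9 z -2.8 | open 0.0459 grip 113 lean 29.8 yaw 71.0
```

Free and going deeper (z 0.0129), so I'll keep on to the wall.

Emit:
play_rows([
  [0,[0.06,0,0.055],[0,0,0]],
  [0,[0,0,0],[0,0,0]],
])

```text
t: 14.32
tool_pos: [0.6328, 0.1467, 0.0201]
tool_rot: [-2.264, -1.608, -0.6]
contact_force: [0.2, 0.2, -0.9]
opening: 0.0455
grip_force: 112.9
```

Emit:
play_rows([
  [0,[0.04,0,0.04],[0,0,0]],
  [0,[0,0,0],[0,0,0]],
])

```text
t: 14.58
tool_pos: [0.6337, 0.1491, 0.0195]
tool_rot: [-2.265, -1.607, -0.601]
contact_force: [0.5, -0.6, -2.2]
opening: 0.0456
grip_force: 112.9
```

Run:
```python
from h import *
foot()
```

```text
t 14.57 foot riser x 0.0029 y 0.0158 z 0.0119 | F x -0.4 y -0.7 z -2.2 | open 0.0456 grip 113 lean 29.8 yaw 70.9
```

Emit:
play_rows([
  [0,[0.02,0,0.03],[0,0,0]],
  [0,[-0.01,0,0.017],[0,0,0]],
  [0,[0,0,0],[0,0,0]],
])

```text
t: 14.95
tool_pos: [0.6346, 0.1506, 0.0183]
tool_rot: [-2.264, -1.607, -0.602]
contact_force: [-0.7, -1.5, 1.7]
opening: 0.0455
grip_force: 112.8
```

Run:
```python
from h import *
foot()
```

```text
t 14.95 foot riser x 0.0045 y 0.0155 z 0.0108 | F x -1.7 y 0.1 z 1.7 | open 0.0455 grip 113 lean 29.8 yaw 70.9
```

Foot is on the well floor (z 0.0108). Releasing and backing out.

Emit:
play_rows([
  [1,[0,0,0],[0,0,0]],
  [1,[0,0,0],[0,0,0]],
  [1,[0,0,0],[0,0,0]],
  [1,[0,0,0],[0,0,0]],
  [1,[0,0,0],[0,0,0]],
  [1,[0,0,0],[0,0,0]],
], force=40)

```text
t: 15.7
tool_pos: [0.6343, 0.1506, 0.0178]
tool_rot: [-2.265, -1.607, -0.601]
contact_force: [-0.1, 0.6, -0.6]
opening: 0.0853
grip_force: 0.0
```

Emit:
play_rows([
  [1,[0,0,-0.2],[0,0,0]],
  [1,[0,0,-0.4],[0,0,0]],
  [1,[0,0,-0.6],[0,0,0]],
  [1,[0,0,-0.6],[0,0,0]],
  [1,[0,0,-0.6],[0,0,0]],
  [1,[-0.5,0,-0.5],[0,0,0]],
  [1,[-0.5,0,-0.5],[0,0,0]],
  [1,[0,0,0],[0,0,0]],
])

```text
t: 16.7
tool_pos: [0.5932, 0.0271, 0.1432]
tool_rot: [-2.269, -1.606, -0.605]
contact_force: [0.7, 0.0, -0.6]
opening: 0.0853
grip_force: 0.0
```

Run:
```python
from h import *
foot()
out=[]
f=RC+.0045*RX+.0155*RY+[0,0,.011]; c,s=np.cos(np.radians(14)),np.sin(np.radians(14))
hx=c*RX-np.array([0,0,s]); hz=s*RX+np.array([0,0,c])
for n,(x0,y0,w) in dict(top=(170,130,140),scene=(210,200,150)).items():
    r=imaging.get_image(n); im=cv2.resize(r["color"][y0:y0+w,x0:x0+w],(400,400),interpolation=2)
    for q in (proj(r,[f-hx*.158+hz*.022])-[x0,y0]+.5)*400/w: cv2.circle(im,tuple(int(v) for v in q),2,(0,0,255),-1)
    out.append(im)
cv2.imwrite("pics/c7.png",np.hstack(out))
```

```text
t 16.70 foot riser x -0.1257 y 0.0142 z 0.1355 | F x 0.2 y -0.6 z -0.6 | open 0.0853 grip 0 lean 29.8 yaw 70.3
```

View pics/c7.png

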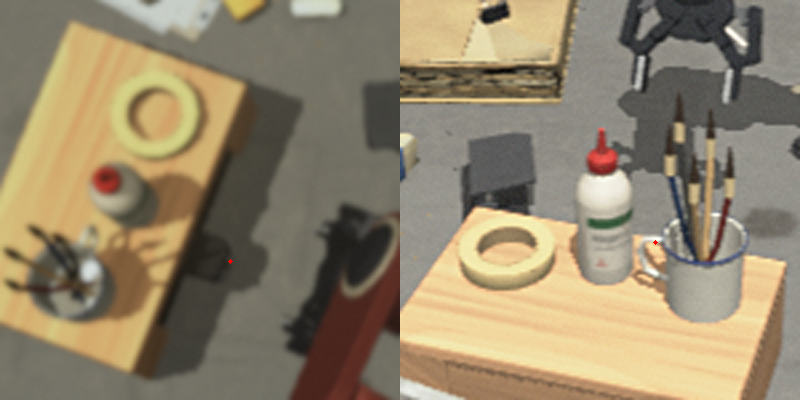

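The picture shows the handset lying still, its head end poking out of the bay at crop (228,262), right on the predicted dot. The cup, bottle, tape and punch look undisturbed and the gripper is clear.

```bash
python3 -c "
from station import ctrl
print(ctrl.finish_job())"
```

```text
the job is handed in; nothing more can be done
None
```

I put the handset back on charge and handed the job in: foot felt down to the well floor (about 11 mm), released on the front rest, and nothing else seen to move. The hand-in gave no verdict.

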